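Shut and pin the sample transport case

ROBOT

A 7-joint arm with a two-finger parallel gripper is mounted at the origin on a cart in front of the work surface, level with it; the furniture and walls round the work are solid. World frame = base frame: x ahead of the robot, y to its left, z up, the work surface at z = 0. Lengths are in m, angles in rad, forces in N, time in s.
With the tool pointing down it reaches from about 0.4 to 0.85 m from the base axis. Payload 10.4 kg.
Tool frame: the origin (TCP) lies on the centre line of the jaws, within the pads' length; the fingertips stand 8 mm ahead of it and the grasp point (between the pads) lies 11 mm behind it (r.finger_overhang is the distance from the TCP to the fingertips, in m); z points along the fingers, y is the line along which they close (so a half turn about z gives the same grasp; the last joint's range is limited). The gripper opens to 87 mm and grips with 3 to 60 N. Pads are 19 mm wide; open, the fingers measure 117 mm over their backs; the gripper's body (75 mm by 190 mm) begins 51 mm behind the grasp point.
Start: joints at [-1.261, 0.332, -0.065, 1.46, 0.022, 1.35, -0.088], TCP at [0.204, 0.591, 0.231] pointing down, gripper open.
Joint ranges: [-2.6, 2.6], [-0.5, 2.12], [-1.47, 1.34], [0.16, 2.42], [-1.27, 4.41], [0.06, 2.06], [-2.6, 2.6]. Speed limits (rad/s): [2.22, 2.22, 2.79, 2.79, 3.14, 3.14, 3.14].

INTERFACE

Orientations are given as a unit quaternion [x, y, z, w].
In Python, from bench import r, vision gives the robot as it stands.
- The arm moves only by the tool drive_tool, never from a script. Its argument "series" is a list of rows, each a list of 2 entries, a list of its own where there are three numbers: the shift along the world's x, y, z in cm, then the turn about the world's z in degrees. A call has exactly 10 rows; each row shifts and turns the commanded pose from where the row before left it; what a row does not reach is not made up. A row lasts 1/8 s, in which the tool goes at most 62.5 mm and 10.7 degrees, less where a joint would pass 70% of its speed; a pose out of reach is approached as far as the arm can. A call with a gripper value outside its range is refused whole. "hand" is the closure, from 0 (fully open) to 1 (shut), set as the call begins (left out, the last holds). The fingers move at their own pace and stop on an object; "newtons" is the grip in N (left out, the last holds). Time passes only in rows, so rows that do not move let the fingers close, or fill a call up. It gives the time, the measured TCP pose, the force, the opening and the grip force at its end, in the units of the state.
- r.read_state(): the state, without advancing time (a new reading comes with each control period).
- vision.camera(name): name is "scene" or "side" or "wrist"; returns a dict with "color" (384x512x3 uint8, red, green, blue), "intrinsics" (3x3 intrinsics, pixels), "R" (3x3) and "t" (3): a world point X has camera coordinates R X + t; the wrist camera has in their place "mount" (4x4, takes a point from camera to tool coordinates, whose origin is the TCP and whose axes are the flange's). Camera axes: x right, y down, z forward; pixel columns grow to the right and rows downward; lengths in m; the calibration is good to about 2 mm. A picture is of the moment at which its call begins: read the wrist's pose just before it. There is no depth.
- r.close_job(): hands the job in; it is judged then, once.
The state is a dict: "time": time; "joint_positions": joint angles; "joint_vel": joint speeds; "joint_torque": joint torques, N m; "ee_pos": TCP position; "eef_rot": TCP orientation; "ft_force": force on the tool from outside, world axes, zero at the start; "torque": the same for the moment, N m; "width": finger opening in m; "grip_force": force on a finger pad.
Only numpy, scipy, OpenCV 4.12 (cv2) and the standard library are available. Lean on these libraries where they do the work, as an engineer would, in place of code of your own. Each camera call takes 0.05 s, during which the arm holds its last target. There are 200 camera calls.

TASK

Get the open sample transport case ready for carrying: break its folding stay at the knee, lower the lid gently until it is fully shut, then take the longer of the two pins from the rack and thread it from above down through the lid's tab and both lugs beneath it until its collar sits on the tab. Leave the shorter pin in the rack.

Things in the scene. Friction and masses are not known exactly. Their poses are not given: they have to be found in the camera images.
- case: Grey plastic case, 170 deep (its own x, front to -x) x 200 wide (y) x 105 high, fixed to the bench, a block of vials inside. Origin at the centre of its underside, z up. On its right (-y) side is a folding metal stay, on its front two steel lugs and, on the lid, a steel tab.
- case_lid (a joint): Lid angle in rad: 0 = standing open as found (its plane 86 degrees up from shut), 1.50 = fully shut (end stop). The hinge is stiff: the lid (170 x 200 x 22, 0.35 kg) stays wherever it is left; pushing its free edge down takes 1 to 5 N once the stay is broken.
- lid_hinge (a point): Middle of the lid's hinge axis, which lies along the case's y at its top rear rim, 85 behind the case's centre and 106 above the bench. The lid's inner face lies 1 off the plane through this axis and its outer face 23 off it.
- lid_edge (a point): Middle of the lid's free edge, on its outer face (the face turned to the rear while the lid is open, up when shut), 170 along the lid from the hinge axis and 23 off its plane. To shut the lid, come behind it from above and draw the edge towards the robot and down, round the hinge.
- stay_knee (a joint): Fold of the stay's knee in rad: 0 = locked (just past straight, against its stop), 0.10 = straight, 0.4 and more = broken; about 2.35 with the lid shut. While locked the lid cannot be shut. The knee bar swings on a 62 arm about a pivot 65 in front of the case's centre, 96 above the bench, so it moves 5 to 10 backwards while pressed down.
- knee_bar (a point): Middle of the rubber bar at the knee, diameter 18, 36 long along the case's y, 32 outside the case's right side and, as found, 129 above the bench (34 with the lid shut). Press it straight down 30 from above (a few N) to break the knee. Keep a wide gripper body clear of the open lid behind it: lay its long side along the case's y.
- lid_tab_hole (a point): Centre of the upper mouth of the hole in the lid's tab (10 thick, 15 mm hole with chamfered mouth). With the lid shut it lies 30 in front of the case's front, 117 above the bench, exactly over the lugs' holes; the lid's front face is 30 behind it and its top at 129.
- upper_lug_hole (a point): Centre of the upper mouth of the vertical 15 mm hole in the case's upper lug (10 thick), 76 above the bench, 115 in front of the case's centre.
- lower_lug_hole (a point): The same for the lower lug: upper mouth 36 above the bench, underside 26.
- rack: Aluminium block, 125 (its x) x 56 (y) x 55 high, fixed to the bench, with two upright 13.5 mm holes 64 apart along its x, 45 deep, in which the two pins stand. It may stand left or right of the case and either pin may be in either hole. Origin at the centre of its underside.
- long_pin_grip (a point): Middle of the longer pin's black grip, a cylinder of diameter 22 and 34 high; its axis z runs up along the pin. The pin weighs about 0.1 kg, 143 long in all: steel shaft of diameter 12 and 105 long below a collar of diameter 28 and 4 thick, the grip above. In the rack the grip's middle stands about 136 above the bench (the shorter pin's 91).
- long_pin_tip (a point): Lower end of the longer pin on its axis, 126 below the middle of its grip; the last 12 taper to 5 diameter. When home in the case it is 12 above the bench.
- short_pin_grip (a point): Middle of the grip of the shorter pin, the same but with a shaft of only 60, too short to reach the lower lug. It stays in the rack.
Things that resemble listed ones, but are neither listed nor needed, are in the scene too. What is shaped like the part that bears long_pin_grip but blue is not meant.

How it is judged:
By the outcome, as a careful person would: the job done as asked, in the order asked, and still so for the second after the job is handed in, with the robot touching nothing.
It also fails if it takes over 72 s, if anything falls off the work surface, if the arm or the gripper's body presses on something with over 40 N, if the wrist force passes 120 N, or if a joint passes its speed limit or range.

## Working session

There is one attempt and no reset: what is moved stays moved. The work goes in short steps, Python scripts to look and compute and a tool call to move; the robot and the scene stay as the last step left them, time stands still between calls to the robot, and variables do not carry over. Pictures are saved under pics/ and viewed, at most 10 in all, crops included, and the job is handed in when it is done.

Besides the shell and the picture viewer there is one more tool, called after ">>>" by a JSON object that holds its "op" and its "data". drive_tool: Moves the arm, as the interface text tells. Its arguments: {"type":"object","properties":{"series":{"type":"array"},"hand":{"type":"number"},"newtons":{"type":"number"}},"required":["series"]}

```bash
mkdir -p pics; python3 - <<'E'
from bench import r, vision
import cv2,numpy as np,pickle
s=r.read_state();print(s['time'],s['ee_pos'],s['eef_rot'],s['width'])
d={n:vision.camera(n) for n in('scene','side')}
pickle.dump(d,open('v0.pkl','wb'))
for n in d:
    c=d[n];print(n,c['intrinsics'].tolist(),c['R'].round(4).tolist(),c['t'].round(4).tolist())
    cv2.imwrite(f'pics/{n}0.png',cv2.resize(c['color'][:,:,::-1],(800,600),interpolation=cv2.INTER_CUBIC))
E
```

```text
0.0 [0.20406372 0.59034055 0.22973697] [ 1.65615180e-01  9.86190196e-01 -7.10325759e-04 -7.69952035e-05] 0.08699178172575131
scene [[481.4920853867561, 0.0, 255.76320292163985], [0.0, 481.4920853867561, 188.1010249493626], [0.0, 0.0, 1.0]] [[0.6278, -0.7783, -0.0072], [-0.4926, -0.3901, -0.7779], [0.6027, 0.492, -0.6283]] [-0.2764, 0.4678, 1.2491]
side [[353.74964944124355, 0.0, 253.77179797148762], [0.0, 353.74964944124355, 189.689676046307], [0.0, 0.0, 1.0]] [[-0.984, -0.1773, -0.018], [-0.0854, 0.5579, -0.8255], [0.1564, -0.8107, -0.5642]] [0.538, 0.1552, 1.0066]
```

View pics/scene0.png

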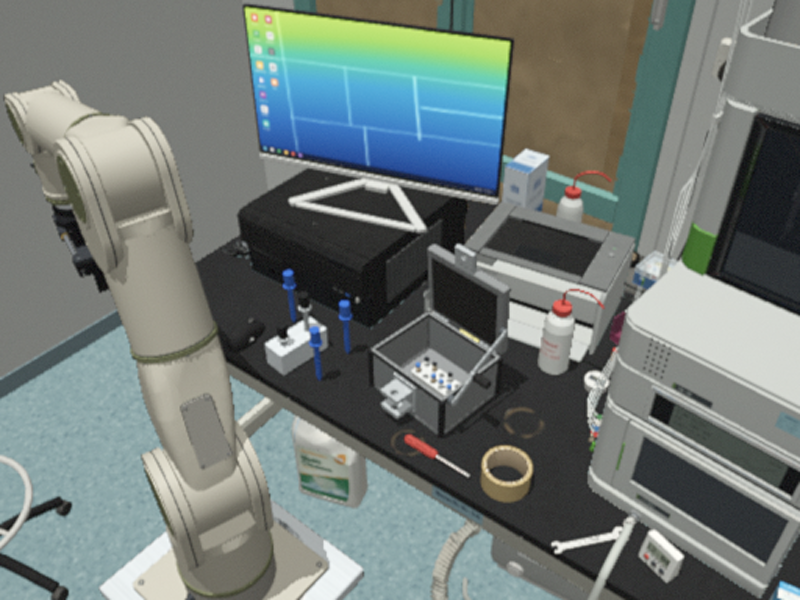

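View pics/side0.png

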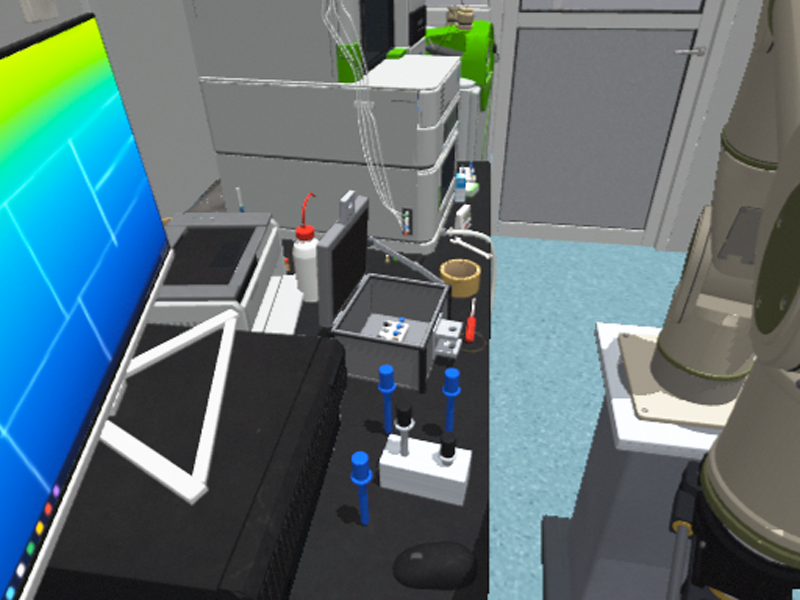

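The scene view shows the open case at about (440,350), with its front toward the robot and the stay on the right. The white rack is at about (297,345), with three blue look-alike pins around it. In the side view, candidates for the long pin are:
- black grip (403,415), tall
- black grip (447,443), short
- blue grips (387,375), (452,380) and (360,462), not meant

The choice is the tall black one. I'll check it in close crops.

```bash
python3 - <<'E'
import cv2,numpy as np,pickle
d=pickle.load(open('v0.pkl','rb'))
def crop(n,x,y,w,h,f): return cv2.resize(d[n]['color'][y:y+h,x:x+w,::-1],None,fx=f,fy=f,interpolation=cv2.INTER_CUBIC)
# each 100x75 ->400x300  ; rack scene, rack side
a=crop('scene',160,168,100,75,4);b=crop('side',222,230,100,75,4)
cc=crop('scene',232,153,100,125,5)[:, :]
e=crop('side',195,118,110,130,5)
cv2.imwrite('pics/rack.png',np.hstack([a,b]))
h=600;cv2.imwrite('pics/case.png',cv2.resize(crop('scene',232,153,130,125,4.8),(624,600)))
cv2.imwrite('pics/caseside.png',crop('side',195,115,120,120,5))
E
```

```text
(no output)
```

View pics/rack.png

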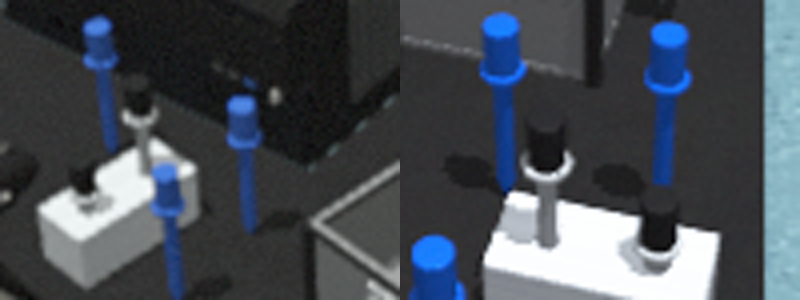

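View pics/case.png

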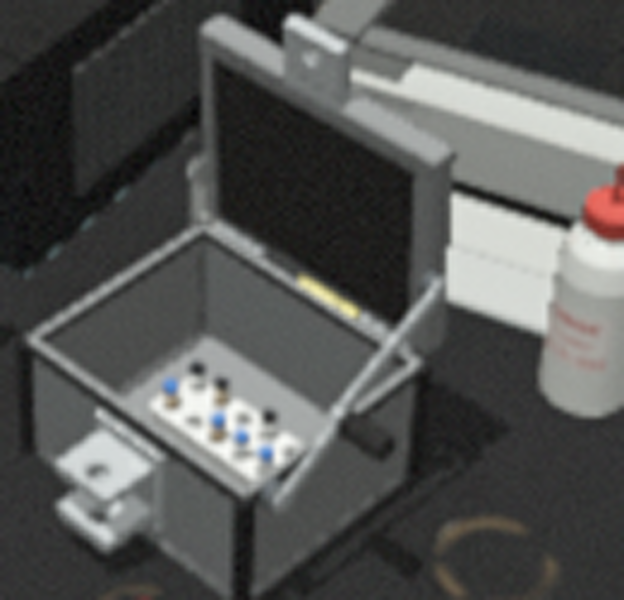

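View pics/caseside.png

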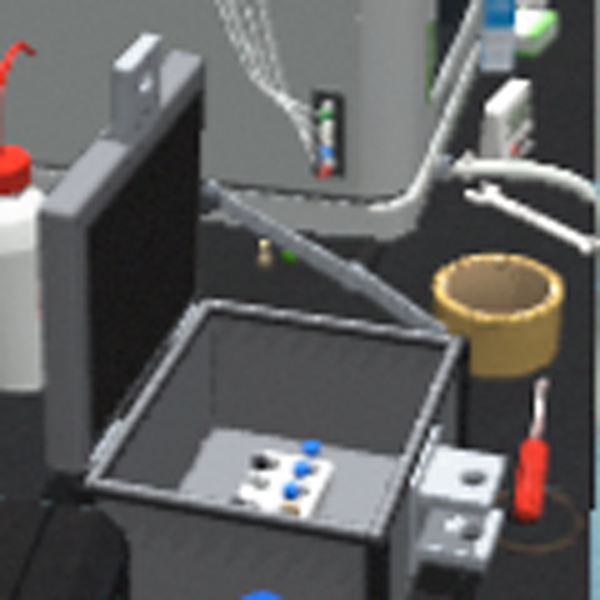

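The crops confirm the tall black-gripped pin in the rack's far hole: grip at (138,98) in the left crop and (547,140) in the right one. The short black pin stands in the near hole. In the case crop the rim corners, the lug hole (98,470) and the knee bar (375,437) are clear, and in the side crop the lug hole is at (473,478).

```bash
cat >h.py <<'E'
import numpy as np,pickle
d=pickle.load(open('v0.pkl','rb'))
def ray(n,u,v):
    c=d[n];R=c['R'];t=c['t'];o=-R.T@t
    return o,R.T@np.linalg.solve(c['intrinsics'],[u,v,1])
def plane(n,p,z):
    o,k=ray(n,*p);return (o+k*(z-o[2])/k[2])
def tri(p,q):
    A=[];b=[]
    for n,x in(('scene',p),('side',q)):
        o,k=ray(n,*x);k=k/np.linalg.norm(k);P=np.eye(3)-np.outer(k,k);A.append(P);b.append(P@o)
    X=np.linalg.lstsq(np.vstack(A),np.hstack(b),rcond=None)[0]
    return X
def nat(p,s,off): return (np.array(p)+.5)/s-.5+off
E
python3 - <<'E'
from h import *
np.set_printoptions(precision=4,suppress=True)
S=lambda p:nat(p,4.8,(232,153)); T=lambda p:nat(p,5,(195,115))
s=dict(fl=(32,340),rl=(205,226),fr=(240,494),rr=(422,362)); t=dict(fl=(383,537),rl=(90,486),fr=(467,340),rr=(203,300))
for k in s: print(k,plane('scene',S(s[k]),.105),plane('side',T(t[k]),.105),tri(S(s[k]),T(t[k])))
print('ulug',plane('scene',S((98,470)),.076),plane('side',T((473,478)),.076),'low',plane('side',T((470,531)),.036))
print('bar scene z.129',plane('scene',S((375,437)),.129), 'ends',plane('scene',S((345,425)),.129),plane('scene',S((392,445)),.129))
print('tab hole',tri(S((311,60)),T((148,83))))
A=lambda p:nat(p,4,(160,168));B=lambda p:nat((p[0]-400,p[1]),4,(222,230))
print('long collar',tri(A((140,117)),B((547,163))),'gripmid',tri(A((138,98)),B((547,142))))
print(plane('side',B((547,163)),.118),plane('scene',A((140,117)),.118), plane('side',B((547,142)),.136),plane('scene',A((138,98)),.136))
print('short',tri(A((85,182)),B((658,222))))
for a,b in(((98,42),(502,42)),((242,120),(668,52)),((166,188),(434,262))): print('blue',tri(A(a),B(b)))
for p in((38,208),(85,243),(200,180),(148,137)):print('rack top',plane('scene',A(p),.055))
E
```

```text
fl [0.4779 0.1004 0.105 ] [0.4791 0.1041 0.105 ] [0.4795 0.1018 0.103 ]
rl [0.641  0.0812 0.105 ] [0.6452 0.0856 0.105 ] [0.6452 0.0834 0.1023]
fr [ 0.4525 -0.0885  0.105 ] [ 0.454  -0.0925  0.105 ] [ 0.4528 -0.0892  0.1064]
rr [ 0.6197 -0.1117  0.105 ] [ 0.6261 -0.1139  0.105 ] [ 0.6235 -0.1113  0.1047]
ulug [0.4353 0.01   0.076 ] [0.4395 0.0082 0.076 ] low [0.4398 0.0078 0.036 ]
bar scene z.129 [ 0.5236 -0.1379  0.129 ] ends [ 0.5207 -0.1176  0.129 ] [ 0.5244 -0.1498  0.129 ]
tab hole [ 0.6223 -0.012   0.3028]
long collar [0.4797 0.2902 0.1167] gripmid [0.4801 0.2917 0.1355]
[0.4821 0.2894 0.118 ] [0.4754 0.2888 0.118 ] [0.4817 0.2909 0.136 ] [0.4775 0.291  0.136 ]
short [0.4166 0.2949 0.0856]
blue [0.4819 0.3077 0.2046]
blue [0.4551 0.1933 0.1484]
blue [0.5307 0.2986 0.0145]
rack top [0.3879 0.3295 0.055 ]
rack top [0.3827 0.2682 0.055 ]
rack top [0.4978 0.2473 0.055 ]
rack top [0.5107 0.3215 0.055 ]
```

```bash
python3 - <<'E'
from h import *
np.set_printoptions(precision=3,suppress=True)
A=lambda p:nat(p,4,(160,168));B=lambda p:nat((p[0]-400,p[1]),4,(222,230))
for a in((98,42),(242,120),(166,188)):
  for b in((502,42),(668,52),(434,262)):
    X=tri(A(a),B(b)); e=[]
    for n,p in(('scene',A(a)),('side',B(b))):
        c=d[n];q=c['intrinsics']@(c['R']@X+c['t']);e.append(np.linalg.norm(q[:2]/q[2]-p))
    print(a,b,X,np.array(e))
F=lambda p:nat(p,1.5625,(0,0))
print('bottle cap',tri(F((562,308)),F((305,233))),'shoulder')
print('scanner corners',tri(F((636,240)),F((275,215))),tri(F((508,205)),F((275,215))),tri(F((508,205)),F((270,262))))
print('box',tri(F((360,262)),F((345,345))))
E
```

```text
(98, 42) (502, 42) [0.482 0.308 0.205] [ 7.409 11.836]
(98, 42) (668, 52) [0.428 0.289 0.217] [3.553 5.555]
(98, 42) (434, 262) [0.521 0.378 0.13 ] [1.321 2.291]
(242, 120) (502, 42) [0.52  0.211 0.129] [0.937 1.294]
(242, 120) (668, 52) [0.455 0.193 0.148] [11.714 15.864]
(242, 120) (434, 262) [0.568 0.287 0.036] [6.096 9.157]
(166, 188) (502, 42) [0.484 0.222 0.111] [13.728 18.9  ]
(166, 188) (668, 52) [0.422 0.203 0.127] [0.986 1.327]
(166, 188) (434, 262) [0.531 0.299 0.015] [6.653 9.94 ]
bottle cap [ 0.769 -0.161  0.161] shoulder
scanner corners [ 0.889 -0.218  0.223] [0.773 0.003 0.309] [0.798 0.034 0.257]
box [0.583 0.226 0.2  ]
```

>>> {"op": "drive_tool", "data": {"series": [[[2.2,-2.9,0.3],1.2],[[2.2,-2.9,0.3],1.2],[[2.2,-2.9,0.3],1.2],[[2.2,-2.9,0.3],1.2],[[2.2,-2.9,0.3],1.2],[[2.2,-2.9,0],1.2],[[2.2,-2.9,0],1.2],[[2.2,-2.9,0],1.2],[[2.2,-2.9,0],1.2],[[2.2,-2.9,0],1.2]], "hand": 1, "newtons": 20}}

```text
time: 1.35
ee_pos: [0.4246, 0.2996, 0.2453]
eef_rot: [0.061, 0.998, -0.0, -0.0]
ft_force: [0.8, 0.6, 0.2]
width: 0.0015
grip_force: 0.0
```

>>> {"op": "drive_tool", "data": {"series": [[[0.5,-4.3,0],0],[[0.5,-4.3,0],0],[[0.5,-4.3,0],0],[[0.5,-4.3,0],0],[[1.0,-4.3,0],0],[[1.0,-4.3,0],0],[[1.4,-4.3,0],0],[[1.4,-4.3,0],0],[[1.4,-4.3,0],0],[[1.4,-4.6,0],0]]}}

```text
time: 2.6
ee_pos: [0.5204, -0.1334, 0.2454]
eef_rot: [0.061, 0.998, 0.0, -0.0]
ft_force: [1.1, 0.5, -0.1]
width: 0.0008
grip_force: 0.0
```

```bash
python3 - <<'E'
from bench import r, vision
import cv2,numpy as np
from scipy.spatial.transform import Rotation as Ro
s=r.read_state();c=vision.camera('wrist')
p=s['ee_pos'];M=np.array(c['mount']);T=np.eye(4);T[:3,:3]=Ro.from_quat(s['eef_rot']).as_matrix();T[:3,3]=p
print(p,M.round(3).tolist())
W=np.linalg.inv(T@M)
ct=np.array([.5499,-.004]);ex=np.array([.9925,-.1219]);ey=np.array([.1219,.9925])
im=c['color'][:,:,::-1].copy()
def pr(cx,cy,z):
    q=W@np.r_[ct+cx*ex+cy*ey,z,1];q=c['intrinsics']@q[:3];return q[:2]/q[2]
for a in((-.0125,-.114,.129),(-.0125,-.15,.129),(-.085,-.1,.105),(.085,-.1,.105)):
    u=pr(*a);print(a,u.round(0));cv2.circle(im,tuple(int(x) for x in u),3,(0,0,255),-1)
cv2.imwrite('pics/w1.png',cv2.resize(im,(800,600)))
E
```

```text
[ 0.52037124 -0.133368    0.2454268 ] [[0.0, -0.961, -0.278, 0.077], [1.0, -0.0, 0.001, 0.0], [-0.001, -0.278, 0.961, -0.154], [0.0, 0.0, 0.0, 1.0]]
(-0.0125, -0.114, 0.129) [275. 190.]
(-0.0125, -0.15, 0.129) [237. 190.]
(-0.085, -0.1, 0.105) [290. 110.]
(0.085, -0.1, 0.105) [285. 268.]
```

View pics/w1.png

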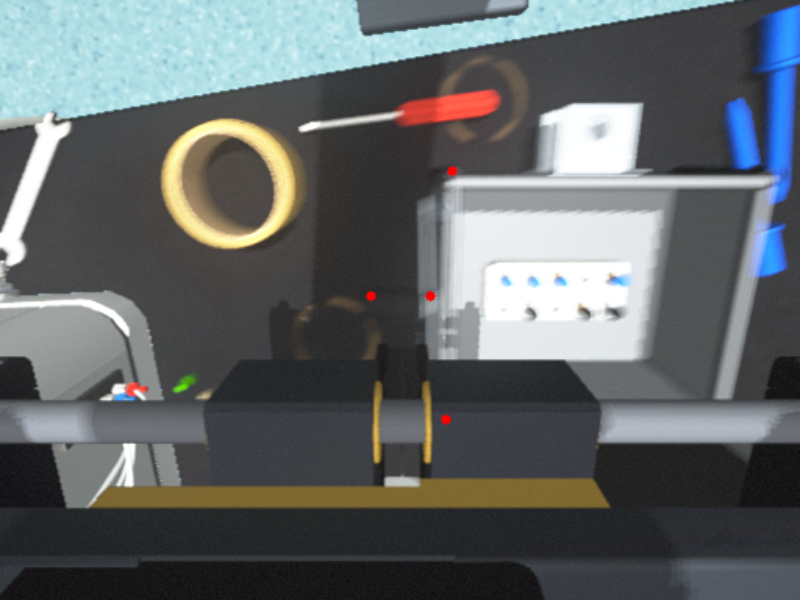

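The wrist view shows the closed fingers over the knee bar position (400,296), with the case rim where the estimate puts it. The lug hole is near (600,128). Next I press down.

>>> {"op": "drive_tool", "data": {"series": [[[0.5,0,-3],0],[[0,0,-3],0],[[0,0,-2.5],0],[[0,0,-1.0],0],[[0,0,-0.7],0],[[0,0,-0.7],0],[[0,0,-0.6],0],[[0,0,-0.6],0],[[0,0,-0.6],0],[[0.2,0,-0.5],0]]}}

```text
time: 3.9
ee_pos: [0.5283, -0.1325, 0.1145]
eef_rot: [0.062, 0.998, 0.0, 0.001]
ft_force: [0.9, -1.2, 6.6]
width: 0.0004
grip_force: 3.3
```

>>> {"op": "drive_tool", "data": {"series": [[[0,0,-0.4],0],[[0,0,-0.4],0],[[0,0,0],0],[[0,0,3],0],[[0,0,4],0],[[0,0,5],0],[[0,0,5],0],[[0,0,5],0],[[0,0,2],0],[[0,0,0],0]]}}

```text
time: 5.15
ee_pos: [0.5273, -0.1324, 0.3464]
eef_rot: [0.062, 0.998, 0.0, 0.001]
ft_force: [-0.6, 0.1, -0.6]
width: 0.0004
grip_force: 0.0
```

```bash
python3 - <<'E'
from bench import r, vision
import cv2,numpy as np
a=vision.camera('side')['color'][105:235,190:320,::-1];b=vision.camera('scene')['color'][150:280,232:362,::-1]
f=lambda i:cv2.resize(i,(400,400),interpolation=cv2.INTER_CUBIC)
cv2.imwrite('pics/k1.png',np.hstack([f(a),f(b)]))
E
```

```text
(no output)
```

View pics/k1.png

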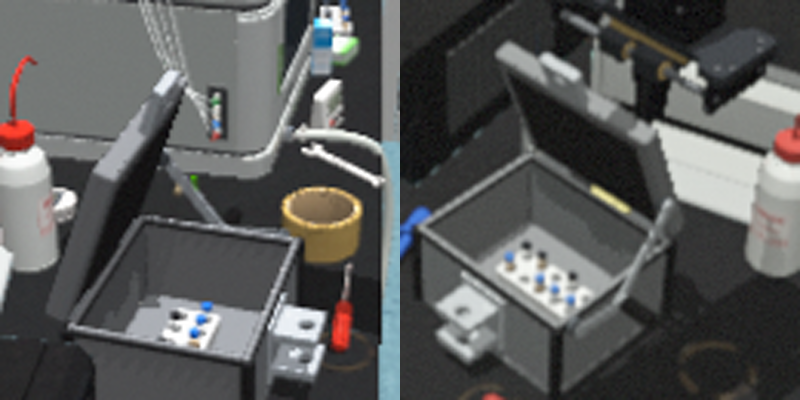

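The knee is broken: the stay is folded and the lid leans forward. Next I bring the fingers behind the lid.

>>> {"op": "drive_tool", "data": {"series": [[[2.6,2.3,0.3],0],[[2.6,2.3,0.2],0],[[2.7,2.3,0],0],[[2.7,2.3,0],0],[[2.6,2.3,0],0],[[0,0,0],0],[[0,0,-3],0],[[0,0,-3],0],[[0,0,-3.1],0],[[0,0,0],0]]}}

```text
time: 6.5
ee_pos: [0.6572, -0.0177, 0.2565]
eef_rot: [0.062, 0.998, -0.0, -0.003]
ft_force: [-0.3, 0.4, -0.1]
width: 0.0006
grip_force: 0.0
```

>>> {"op": "drive_tool", "data": {"series": [[[-0.8,0.1,0],0],[[-0.8,0.1,0],0],[[-0.8,0.1,0],0],[[-0.8,0.1,0],0],[[-0.8,0.1,0],0],[[-0.8,0.1,0],0],[[-0.8,0.1,0],0],[[-0.8,0.1,-0.3],0],[[-0.8,0.1,-0.3],0],[[-0.8,0.1,-0.3],0]]}}

```text
time: 7.75
ee_pos: [0.5786, -0.0073, 0.2503]
eef_rot: [0.062, 0.998, 0.0, -0.0]
ft_force: [2.7, 0.8, -1.0]
width: 0.0001
grip_force: 1.0
```

>>> {"op": "drive_tool", "data": {"series": [[[-0.75,0.1,-0.45],0],[[-0.75,0.1,-0.45],0],[[-0.75,0.1,-0.5],0],[[-0.65,0.1,-0.6],0],[[-0.65,0.1,-0.6],0],[[-0.65,0.1,-0.6],0],[[-0.4,0.05,-0.5],0],[[-0.4,0.05,-0.5],0],[[-0.4,0.05,-0.5],0],[[-0.4,0.05,-0.5],0]]}}

```text
time: 9.0
ee_pos: [0.521, 0.0008, 0.1982]
eef_rot: [0.062, 0.998, 0.0, 0.0]
ft_force: [0.6, -0.9, -0.1]
width: 0.0004
grip_force: 0.6
```

>>> {"op": "drive_tool", "data": {"series": [[[-0.35,0.05,-0.6],0],[[-0.35,0.05,-0.6],0],[[-0.3,0.05,-0.6],0],[[-0.3,0.05,-0.6],0],[[-0.2,0,-0.6],0],[[-0.2,0,-0.6],0],[[-0.2,0,-0.6],0],[[-0.2,0,-0.6],0],[[-0.1,0,-0.6],0],[[-0.1,0,-0.5],0]]}}

```text
time: 10.25
ee_pos: [0.498, 0.0028, 0.1391]
eef_rot: [0.062, 0.998, 0.0, -0.0]
ft_force: [-0.1, 0.6, 1.2]
width: 0.0003
grip_force: 0.4
```

Now press to the end stop slowly.

>>> {"op": "drive_tool", "data": {"series": [[[0,0,-0.2],0],[[0,0,-0.1],0],[[0,0,-0.1],0],[[0,0,-0.1],0],[[0,0,-0.1],0],[[0,0,0],0],[[0,0,0],0],[[0,0,0],0],[[0,0,0],0],[[0,0,0],0]]}}

```text
time: 11.5
ee_pos: [0.498, 0.0027, 0.137]
eef_rot: [0.062, 0.998, 0.001, -0.0]
ft_force: [-21.0, -1.2, 46.0]
width: 0.0005
grip_force: 23.2
```

>>> {"op": "drive_tool", "data": {"series": [[[0,0,1],0],[[0,0,3],0],[[0,0,4],0],[[0,1,4],0],[[0,2,2],0],[[0,2,0],0],[[0,0,0],0],[[0,0,0],0],[[0,0,0],0],[[0,0,0],0]], "hand": 0}}

```text
time: 12.75
ee_pos: [0.4982, 0.0521, 0.2735]
eef_rot: [0.062, 0.998, -0.0, -0.0]
ft_force: [-0.4, 0.6, -0.5]
width: 0.0852
grip_force: 0.0
```

```bash
cat >>h.py <<'E'
def wcam():
    from bench import r, vision
    from scipy.spatial.transform import Rotation as Ro
    s=r.read_state();c=vision.camera('wrist');T=np.eye(4);T[:3,:3]=Ro.from_quat(s['eef_rot']).as_matrix();T[:3,3]=s['ee_pos']
    W=np.linalg.inv(T@np.array(c['mount']));c['R']=W[:3,:3];c['t']=W[:3,3];print(s['time'],s['ee_pos'],s['ft_force']);return c
E
python3 - <<'E'
from h import *
import cv2
c=wcam();pickle.dump(c,open('w2.pkl','wb'))
cv2.imwrite('pics/w2.png',cv2.resize(c['color'][:,:,::-1],(800,600),interpolation=cv2.INTER_CUBIC))
E
```

```text
12.75 [0.49816364 0.05211401 0.27350466] [-0.44438705  0.63188763 -0.53460529]
```

View pics/w2.png

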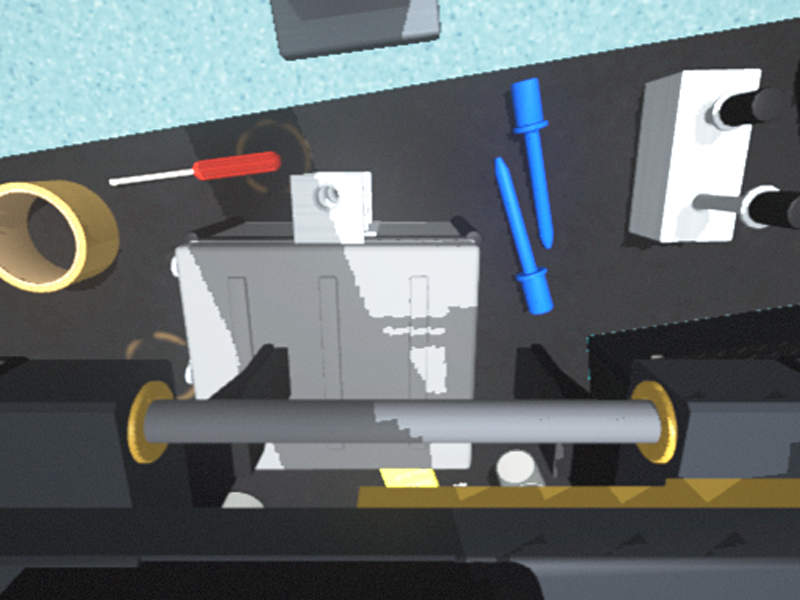

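The lid is shut and the tab hole is at (327,195), over the lugs. The long pin still stands in the rack, collar at (762,207). Two of the blue decoys now lie on the bench at about (535,200), and I'll stay clear of them.

```bash
python3 - <<'E'
from h import *
d['w']=pickle.load(open('w2.pkl','rb'))
N=lambda p:nat(p,1.5625,(0,0))
print('tab',plane('w',N((327,195)),.117),'collar',plane('w',N((761,207)),.119),'griptop',plane('w',N((800,210)),.153))
for p in((176,246),(479,245)):print('lid front corner',plane('w',N(p),.129))
for p in((535,200),(520,240)):print('blue',plane('w',N(p),.01))
E
```

```text
tab [0.43623592 0.01141329 0.117     ] collar [0.47873882 0.2912382  0.119     ] griptop [0.47699649 0.28863092 0.153     ]
lid front corner [ 0.45539969 -0.08865886  0.129     ]
lid front corner [0.47896954 0.10533253 0.129     ]
blue [0.4681614  0.17454213 0.01      ]
blue [0.50190726 0.15955303 0.01      ]
```

>>> {"op": "drive_tool", "data": {"series": [[[-0.2,2.4,0],0],[[-0.2,2.4,0],0],[[-0.2,2.4,0],0],[[-0.2,2.4,0],0],[[-0.2,2.4,0],0],[[-0.2,2.4,0],0],[[-0.2,2.4,0],0],[[0,2.4,0],0],[[0,0,0],0],[[0,0,0],0]]}}

```text
time: 14.05
ee_pos: [0.4845, 0.244, 0.2735]
eef_rot: [0.062, 0.998, -0.0, 0.0]
ft_force: [-0.4, -0.3, -0.3]
width: 0.0872
grip_force: 0.0
```

```bash
python3 - <<'E'
from h import *
import cv2
c=wcam();pickle.dump(c,open('w3.pkl','wb'))
cv2.imwrite('pics/w3.png',cv2.resize(c['color'][:,:,::-1],(800,600),interpolation=cv2.INTER_CUBIC))
E
```

```text
14.05 [0.48446675 0.24404537 0.27349312] [-0.37961119 -0.32143676 -0.27730474]
```

View pics/w3.png

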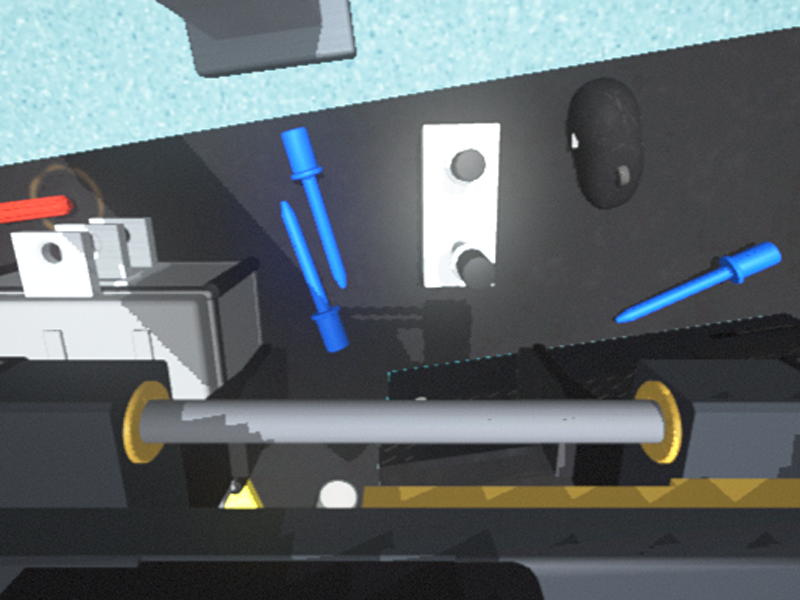

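All three blue pins lie flat on the bench, well away from the rack. The long pin's grip top is at (480,267), and the short pin is at (468,165).

```bash
python3 - <<'E'
from h import *
d['w']=pickle.load(open('w3.pkl','rb'))
N=lambda p:nat(p,1.5625,(0,0))
print('griptop',plane('w',N((480,267)),.153),'collar',plane('w',N((464,258)),.117))
print('tab',plane('w',N((52,254)),.117))
for p in((423,124),(499,124),(423,287),(497,287)):print('rack',plane('w',N(p),.055))
E
```

```text
griptop [0.47403983 0.29326906 0.153     ] collar [0.47517947 0.28816222 0.117     ]
tab [0.43808662 0.01276543 0.117     ]
rack [0.38292776 0.27333185 0.055     ]
rack [0.38997449 0.32992131 0.055     ]
rack [0.50870978 0.25927034 0.055     ]
rack [0.5162697  0.31990079 0.055     ]
```

>>> {"op": "drive_tool", "data": {"series": [[[-0.3,2.4,0],0],[[-0.25,2.3,0],0],[[0,0,-2.5],0],[[0,0,-3],0],[[0,0,-3],0],[[0,0,-3],0],[[0,0,-1.7],0],[[0,0,-1],0],[[0,0,0],0],[[0,0,0],0]]}}

```text
time: 15.35
ee_pos: [0.4792, 0.2921, 0.1325]
eef_rot: [0.062, 0.998, 0.001, 0.001]
ft_force: [0.3, 0.3, 0.2]
width: 0.0868
grip_force: 0.0
```

>>> {"op": "drive_tool", "data": {"series": [[[0,0,0],0],[[0,0,0],0],[[0,0,0],0],[[0,0,0],0],[[0,0,0],0],[[0,0,0],0],[[0,0,0],0],[[0,0,0],0],[[0,0,0],0],[[0,0,0],0]], "hand": 1, "newtons": 30}}

```text
time: 16.6
ee_pos: [0.4787, 0.2917, 0.1316]
eef_rot: [0.062, 0.998, 0.0, -0.0]
ft_force: [0.1, -0.0, -0.6]
width: 0.021
grip_force: 30.0
```

>>> {"op": "drive_tool", "data": {"series": [[[0,0,0.5],0],[[0,0,1],0],[[0,0,1.5],0],[[0,0,2],0],[[0,0,2],0],[[0,0,2],0],[[0,0,2],0],[[0,0,2],0],[[0,0,2],0],[[0,0,1],0]]}}

```text
time: 17.85
ee_pos: [0.479, 0.2918, 0.2936]
eef_rot: [0.062, 0.998, 0.001, 0.001]
ft_force: [0.6, -0.5, -1.1]
width: 0.0212
grip_force: 30.0
```

>>> {"op": "drive_tool", "data": {"series": [[[-0.5,-3.1,0],0],[[-0.5,-3.1,0],0],[[-0.5,-3.1,0],0],[[-0.5,-3.1,0],0],[[-0.5,-3.1,0],0],[[-0.5,-3.1,0],0],[[-0.5,-3.1,0],0],[[-0.4,-3.1,0],0],[[0,0,0],0],[[0,0,0],0]]}}

```text
time: 19.1
ee_pos: [0.4396, 0.0443, 0.2917]
eef_rot: [0.061, 0.998, 0.0, 0.0]
ft_force: [0.2, -0.5, -0.6]
width: 0.0211
grip_force: 30.0
```

```bash
python3 - <<'E'
from h import *
from bench import vision
import cv2
c=wcam();pickle.dump(c,open('w4.pkl','wb'))
b=vision.camera('scene');s=vision.camera('side');pickle.dump(dict(scene=b,side=s),open('v4.pkl','wb'))
f=lambda i:cv2.resize(i[:,:,::-1],(400,400),interpolation=cv2.INTER_CUBIC)
# native crops 100x100
cv2.imwrite('pics/p4.png',np.hstack([f(b['color'][150:250,210:310]),f(s['color'][120:220,240:340])]))
E
```

```text
19.1 [0.43961526 0.0443445  0.29172581] [ 0.17733252 -0.49504872 -0.63571767]
```

View pics/p4.png

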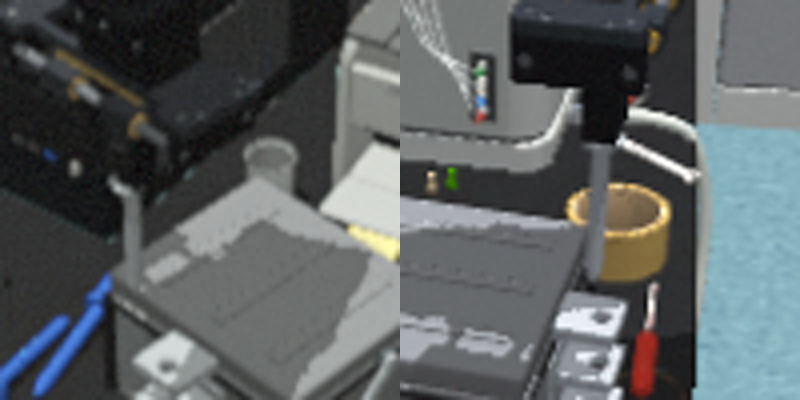

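The pin is held upright: tip at (132,285) in the left crop and (594,280) in the right one. The tab hole is at (170,365) and (602,316).

```bash
python3 - <<'E'
from h import *
np.set_printoptions(precision=4,suppress=True)
A=lambda p:nat(p,4,(210,150));B=lambda p:nat(p,4,(240,120))
print('tip',tri(A((132,285)),B((194,280))),'top',tri(A((131,195)),B((199,150))),'tab',tri(A((170,365)),B((202,316))))
z=.2917-.131+.010
for z in(z+.002,z+.006):print(z,plane('scene',A((132,285)),z),plane('side',B((194,280)),z))
print(plane('scene',A((170,365)),.117),plane('side',B((202,316)),.117))
E
python3 - <<'E'
# shaft axis fit in both views: centre columns of bright shaft rows
import pickle,numpy as np,cv2
v=pickle.load(open('v4.pkl','rb'))
for n,(x0,x1,y0,y1) in dict(scene=(236,252,200,222),side=(282,296,158,190)).items():
    g=v[n]['color'][y0:y1,x0:x1].astype(int)
    print(n,x0,y0);print(g.mean(2).astype(int)[::2] )
E
```

```text
tip [0.4413 0.048  0.174 ] top [0.4401 0.0427 0.2675] tab [0.4374 0.0094 0.1175]
0.17270000000000002 [0.4407 0.0489 0.1727] [0.4426 0.0448 0.1727]
0.17670000000000002 [0.4375 0.046  0.1767] [0.4421 0.0507 0.1767]
[0.4362 0.0096 0.117 ] [0.4385 0.0075 0.117 ]
scene 236 200
[[ 20  22  20  21  52  92 101 104  85  44  12  24  39  73  64  53]
 [ 21  16  21  18  32  90 105 107  96  55  37  44  50  48  46  47]
 [ 22  18  22  18  34  93 104 106  92  66  49  51  47  48  48  53]
 [ 19  18  22  15  42 106 115 109 101  70  47  52  49  50  48  48]
 [ 25  25  39  37  54 110 119 112 106  73  51  47  48  54  56  75]
 [ 49  75  63  52  58 110 120 115 106  73  50  57  80  91 105 110]
 [ 49  49  49  50  53 103 119 117 108  90  90 105 109 111 112 107]
 [ 49  51  48  48  55  94 116 114 108 105 110 108 106 113 132 140]
 [ 49  49  63  84 103 114 119 118 109 102 112 132 139 162 166 168]
 [ 80  92  97 106 109 113 118 115 106 108 139 164 169 167 163 159]
 [133 114  80  83  89 104 120 117 109 107 106 114 141 133 112 104]]
side 282 158
[[ 47  49  49  49  52  56  91 101 101  99  81  61  48  48]
 [ 48  48  51  48
[... 168 characters left out ...]
8  46  47  47  76  98 103 101 100 170 186 207 186]
 [ 48 104 131 188 128  94 103 102 102 112 124 123 105 100]
 [173 216 167 126 124 107 102 104  99 111 118 117 116 114]
 [181 202 150 117 111 102 101 103 115 113 110 110 109 108]
 [139 189 169 122 103 102 102 105 117 108 103 102 101  98]
 [135 114 127 124 112 103 104 114 120 106  94  95  94  94]
 [106 105 106 102  88  99 105 116 121 163 183 161 158 158]
 [105 104 101  84  82  99 113 120 120  97  84  84  83  93]
 [104 104  90  70  83 102 115 120 114  98  92  95  95  95]
 [104  94  70  69  88 105 115 120 113  98  93  92  94  96]
 [ 95  74  70  70  96 109 117 122 104  93  95  94  96  96]
 [ 74  63  73  46  66  99 112 110  97  92  90  91  94  94]]
```

```bash
python3 - <<'E'
from h import *
from scipy.optimize import least_squares
np.set_printoptions(precision=4,suppress=True)
obs=[('scene',242.5,204),('scene',242.5,208),('side',289.94,158),('side',289.6,162),('side',289.5,164),('side',288.5,188)]
def line(q,n,row):  # column of axis at row: point q[:2]+q[2:]*(z-.2)
    c=d[n]
    f=lambda z:(lambda p:p[:2]/p[2])(c['intrinsics']@(c['R']@np.array([q[0]+q[2]*(z-.22),q[1]+q[3]*(z-.22),z])+c['t']))
    a,b=f(.18),f(.26);return a[0]+(b[0]-a[0])*(row-a[1])/(b[1]-a[1])
v=least_squares(lambda q:[line([*q,0,0],n,w)-u for n,u,w in obs],[.44,.04]);print(v.x,v.fun)
E
```

```text
[0.4416 0.0482] [-0.0648  0.0652 -0.1043  0.0554  0.0653 -0.0162]
```

```bash
python3 - <<'E'
from h import *
import cv2
c=pickle.load(open('w4.pkl','rb'))
def pr(X):
    q=c['intrinsics']@(c['R']@np.array(X)+c['t']);return q[:2]/q[2]
print('tip',pr([.4396,.0443,.1707]),'collar',pr([.4396,.0443,.276]),'tab',pr([.437,.010,.117]))
g=cv2.cvtColor(c['color'],cv2.COLOR_RGB2GRAY)
u,v=pr([.437,.010,.117]).astype(int);print('tab patch',u-24,v-14);print('\n'.join(' '.join('%3d'%k for k in row) for row in g[v-14:v+15,u-24:u+24:1][::2,::2]))
u,v=pr([.4396,.0443,.1707]).astype(int);print('tip patch',u-20,v-16);print('\n'.join(' '.join('%3d'%k for k in row) for row in g[v-16:v+30:2,u-20:u+20:2]))
E
```

```text
tip [256.19011859 187.38810046] collar [256.01938028 233.55586883] tab [225.82851376 175.92130544]
tab patch 201 161
 72  70  71  70  71 143 255 255 255 255 255 255 255 255 255 255 255 255 255 255 255 255 255 255
 69  71  73 117 124 143 187 205 204 205 205 205 203 187 182 185 199 204 199 202 204 205 210 244
 72  70  96 217 217 215 254 255 255 255 255 255 255 255 255 255 255 255 255 255 255 255 255 255
 69  72  86 217 217 216 253 255 255 255 255 255 255 255 255 255 255 255 255 255 255 255 255 255
 72  70  83 223 223 223 231 255 255 255 255 254 246 242 247 255 255 255 255 255 255 255 255 255
 70  71  84 221 221 220 223 227 255 255 250 222 170 197 226 237 254 255 255 255 255 255 255 255
 73  72  78 206 223 222 222 227 254 254 222 253 254 225 196 201 235 255 255 255 255 255 255 255
 68  70  74 205 221 220 221 221 223 251 198 255 255 255 254 253 252 254 255 255 255 255 255 255
 80  79  83 194 224 223 222 223 226 254 197 254 255 255 255 255 253 254 255 255 255 255 255 255
103 104 104 197 224 223 222 223 223 242 242 191 255 255 255 254 241 255 255 255 255 255 255 255
102 100 101 191 218 219
[... 1614 characters left out ...]
 220 157 141 144 151 155 158 156 152 145 148 146 149 148 143
197 217 193 194 196 195 121 124 146 153 156 158 156 152 119  98  99 100  99  96
108 104 103 106 108 107 105 126 146 152 154 155 157 151 117 103 102  99 101  98
133 132 134 136 133 131 133 135 143 153 154 157 155 152 128 132 132 129 128 129
154 154 154 154 151 155 150 138 145 151 151 154 146 137 130 151 152 152 150 151
163 163 163 164 164 163 162 131 132 129 126 127 127 149 132 162 161 160 159 160
161 160 162 164 162 162 162 129 128 129 126 128 125 124 129 160 158 161 158 157
161 161 161 160 162 160 153 132 141 140 141 132 124 135 125 159 158 157 159 160
161 161 160 161 159 151 156 247 255 255 255 255 255 255 232 161 153 156 159 160
```

>>> {"op": "drive_tool", "data": {"series": [[[-0.1,-1.1,0],0],[[-0.1,-1.1,0],0],[[-0.1,-1.15,0],0],[[0,0,-1],0],[[0,0,-1],0],[[0,0,-1],0],[[0,0,-1],0],[[0,0,-0.3],0],[[0,0,0],0],[[0,0,0],0]]}}

```text
time: 20.5
ee_pos: [0.4369, 0.0103, 0.2489]
eef_rot: [0.062, 0.998, 0.0, 0.0]
ft_force: [0.9, -0.0, -1.1]
width: 0.0211
grip_force: 30.0
```

```bash
python3 - <<'E'
from h import *
import cv2
c=wcam()
def pr(X):
    q=c['intrinsics']@(c['R']@np.array(X)+c['t']);return q[:2]/q[2]
print('tip',pr([.4365,.0108,.126]),'tab',pr([.4365,.0108,.117]),pr([.4365,.0183,.117]))
g=cv2.cvtColor(c['color'],cv2.COLOR_RGB2GRAY)
u,v=pr([.4365,.0108,.117]).astype(int);print(u-20,v-16);print('\n'.join(' '.join('%3d'%k for k in row) for row in g[v-16:v+18,u-20:u+22:2]))
E
```

```text
20.5 [0.43685118 0.01028101 0.24889961] [ 0.85607235 -0.01618534 -1.06567724]
tip [256.7675418  186.40956708] tab [256.76236552 183.97574352] [264.28374485 183.0741419 ]
236 167
223 255 255 255 255 255 255 255 255 255 255 255 255 255 255 255 255 255 255 255 255
225 255 255 255 255 255 255 255 255 250 239 235 247 255 255 255 255 255 255 255 255
185 234 234 236 235 236 236 234 223 198 162 160 194 227 234 234 235 234 235 234 232
175 177 176 178 179 177 179 178 174 173 167 167 171 175 178 179 177 177 176 177 178
244 241 243 243 242 242 242 243 242 242 243 243 242 241 241 240 242 241 241 241 241
255 255 255 255 255 255 255 255 255 255 255 255 255 255 255 255 255 255 255 255 255
255 255 255 255 255 255 255 255 255 255 255 255 255 255 255 255 255 255 255 255 255
255 255 255 255 255 255 255 255 255 255 255 255 255 255 255 255 255 255 255 255 255
255 255 255 255 255 255 255 255 255 255 255 255 255 255 255 255 255 255 255 255 255
255 255 255 255 255 255 255 255 255 254 248 248 254 255 255 255 255 255 255 255 255
255 255 255 255 255 255 255 255 253 245 235 235 236 255 255 255 255 255 255 255 25
[... 1233 characters left out ...]
 255 255 255 255 255 255 255
255 255 255 255 255 255 255 206 145 156 158 163 160 158 255 255 255 255 255 255 255
255 255 255 255 255 255 255 204 145 154 158 159 163 156 255 255 255 255 255 255 255
255 255 255 255 255 255 240 185 147 156 159 159 159 158 255 255 255 255 255 255 255
255 255 255 255 255 255 224 184 141 153 159 160 161 157 255 254 237 239 255 255 255
255 255 255 255 255 255 228 192 144 154 155 161 159 151 222 230 221 226 254 239 240
255 255 255 255 255 255 229 187 143 152 157 160 159 152 198 222 220 221 230 221 220
255 255 255 255 255 245 223 177 145 152 157 159 158 156 196 223 222 221 222 222 222
255 255 255 255 255 251 222 174 145 154 157 159 158 151 194 223 223 221 221 219 222
```

>>> {"op": "drive_tool", "data": {"series": [[[-0.05,0.05,-0.5],0],[[0,0,-0.5],0],[[0,0,-0.5],0],[[0,0,-0.5],0],[[0,0,-0.5],0],[[0,0,-0.5],0],[[0,0,-0.5],0],[[0,0,-0.5],0],[[0,0,0],0],[[0,0,0],0]]}}

```text
time: 21.8
ee_pos: [0.4363, 0.0107, 0.2087]
eef_rot: [0.062, 0.998, 0.0, 0.0]
ft_force: [0.1, 0.0, -0.8]
width: 0.0216
grip_force: 30.0
```

>>> {"op": "drive_tool", "data": {"series": [[[0,0,-0.5],0],[[0,0,-0.5],0],[[0,0,-0.5],0],[[0,0,-0.5],0],[[0,0,-0.5],0],[[0,0,-0.5],0],[[0,0,-0.5],0],[[0,0,-0.5],0],[[0,0,0],0],[[0,0,0],0]]}}

```text
time: 23.05
ee_pos: [0.4362, 0.0107, 0.1687]
eef_rot: [0.062, 0.998, 0.0, 0.0]
ft_force: [0.2, -0.7, -0.9]
width: 0.0212
grip_force: 30.0
```

Free so far; now the last 35 mm.

>>> {"op": "drive_tool", "data": {"series": [[[0,0,-0.5],0],[[0,0,-0.5],0],[[0,0,-0.5],0],[[0,0,-0.5],0],[[0,0,-0.5],0],[[0,0,-0.5],0],[[0,0,-0.3],0],[[0,0,-0.1],0],[[0,0,0],0],[[0,0,0],0]]}}

```text
time: 24.3
ee_pos: [0.4363, 0.0108, 0.1347]
eef_rot: [0.062, 0.998, 0.0, 0.0]
ft_force: [-0.3, -0.0, -0.6]
width: 0.021
grip_force: 30.0
```

>>> {"op": "drive_tool", "data": {"series": [[[0,0,-0.1],0],[[0,0,-0.05],0],[[0,0,-0.05],0],[[0,0,-0.05],0],[[0,0,0],0],[[0,0,0],0],[[0,0,0],0],[[0,0,0],0],[[0,0,0],0],[[0,0,0],0]]}}

```text
time: 25.55
ee_pos: [0.4367, 0.0108, 0.1333]
eef_rot: [0.062, 0.998, 0.0, 0.0]
ft_force: [-5.7, -1.8, 15.6]
width: 0.0215
grip_force: 30.0
```

The collar is seated at the expected height. Release and retreat.

>>> {"op": "drive_tool", "data": {"series": [[[0,0,0],0],[[0,0,0],0],[[0,0,0],0],[[0,0,0],0],[[0,0,0],0],[[0,0,0],0],[[0,0,0],0],[[0,0,0],0],[[0,0,0],0],[[0,0,0],0]], "hand": 0}}

```text
time: 26.8
ee_pos: [0.4362, 0.0107, 0.1321]
eef_rot: [0.062, 0.998, 0.0, -0.0]
ft_force: [0.3, -0.9, 0.1]
width: 0.0869
grip_force: 0.0
```

>>> {"op": "drive_tool", "data": {"series": [[[0,0,1],0],[[0,0,2],0],[[0,0,3],0],[[0,0,3],0],[[0,0,3],0],[[0.8,0.5,2],0],[[2,1,0],0],[[2,1,0],0],[[1,1,0],0],[[0,0,0],0]]}}

```text
time: 28.05
ee_pos: [0.4942, 0.0464, 0.2721]
eef_rot: [0.061, 0.998, -0.0, -0.0]
ft_force: [-0.4, 0.7, 0.9]
width: 0.0871
grip_force: 0.0
```

```bash
python3 - <<'E'
from h import *
import cv2
c=wcam()
def pr(X):
    q=c['intrinsics']@(c['R']@np.array(X)+c['t']);return q[:2]/q[2]
t=pr([.4365,.0108,.155]);print('grip top',t,'collar',pr([.4365,.0108,.121]),'tab',pr([.4365,.0108,.117]))
g=cv2.cvtColor(c['color'],cv2.COLOR_RGB2GRAY)
u,v=t.astype(int);y0=max(0,v-22);x0=u-26
print(x0,y0);print('\n'.join(' '.join('%3d'%k for k in row) for row in g[y0:v+34:2,x0:u+30:2]))
# lid front edge heights for shut check
for y in(-.09,.09): print(pr([.5499-.085*.9925+y*.1219,-.004+.085*.1219+y*.9925,.129]))
E
```

```text
28.05 [0.49416429 0.04640141 0.27206866] [-0.38437669  0.65413032  0.913295  ]
grip top [208.95193094 131.69987451] collar [214.17278706 128.61709745] tab [214.71312901 128.29803986]
182 109
 86  61  62  57  55  60  60  61  63  77  75  77  79  77  79  78  81  82  83  82  78  83  81  85  82  82  83  82
 61  57  59  58  58  61  64  59  60  73  69  69  74  76  71  71  74  75  77  77  78  75  80  80  79  79  79  76
 55  56  60  57  57  59  57  55  68  97  94 141 255 255 255 255 255 255 255 255 255 255 255 255 255 255 255 255
 55  57  56  58  63 140 168 170 172 194 196 238 253 252 253 255 255 255 253 250 253 253 254 253 253 253 254 253
 54  59  59  56  58 186 217 219 217 217 215 215 254 255 255 255 255 255 255 255 254 254 255 255 255 255 255 255
 56  58  60  61  62 179 217 219 217 216 217 211 255 236 155  86  64  83 161 255 255 254 255 255 255 255 255 255
 60  59  60  63  76 185 221 220 222 223 193  90 100 108 113 114 102  65  61  90 255 255 250 255 255 255 255 255
 53  57  64  73  83 178 221 220 222 200  91  74 101 122 123 126 131 110  67  61  88 255 255 254 255 255 255 255
 57  58  60  
[... 1582 characters left out ...]
 222 222 221 222 224 222 222 221 223 223 222 229 255 255 255 255 255 255 255 255 255
 57  59  59  62  61  62 177 220 218 218 217 217 219 219 221 219 218 221 223 255 255 255 255 255 255 255 255 255
124 125 124 126 121 121 181 217 218 217 218 218 217 218 218 218 219 219 222 255 255 255 255 255 255 255 255 255
 91  93  95  96  96  92 106 118 118 120 118 118 116 118 121 121 124 123 122 148 169 172 171 172 166 165 168 168
123 124 124 127 123 123 126 124 126 127 128 127 125 125 128 131 129 129 131 129 167 195 195 183 183 190 195 196
145 144 146 146 147 146 145 146 146 148 147 148 150 148 149 149 151 149 150 150 196 229 227 228 226 228 228 228
[123.80574324 158.99719032]
[302.92973543 158.98197132]
```

The grip stands upright on the tab at about (211,131), as predicted, and the lid's front edge is at its shut height. Handing in.

```bash
python3 -c "
from bench import r
print(r.close_job())"
```

```text
the job is handed in; nothing more can be done
None
```

The job was handed in at about 28 s: stay broken, lid shut against its stop, and the long pin seated through the tab and both lugs with its collar on the tab. The short pin was left untouched in the rack. The final push on the lid read 46 N up at the wrist, through the closed fingertips, and the three blue look-alike pins, upright at first, were seen lying on the bench with the cause not established.

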